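# Unlatch the locker gate and set out the jar

## Task

Press the red thumb paddle down to lift the latch bar out of its catch and, with it lifted, swing the locker's gate wide open. Then take the blue-capped jar out from under the roof and stand it upright in the brass pan, setting it down rather than dropping it. Leave the gate wide open, and do not tip the jar over, shift the pan or disturb the mortar cube, the core slice and the tin.

Things in the scene. Friction and masses are not known exactly. Their poses are not given: they have to be found in the camera images.
- locker: Blue bench locker, fixed, 236 mm wide, 130 deep, 194 high. Origin on the bench under the middle of its front plane; z up, x into the locker (away from the robot), y left. Floor 25 mm above the bench; sides only 65 mm high at y = +-108; dark front posts 14 mm square, 100 mm high, at x = 7, y = +-108; back board at x = 121. Open above from x = 0 to 54, roofed behind that.
- roof_edge (a point): Middle of the roof's front edge (rolled, 6 mm), at its underside: locker x = 54, 184 mm above the bench. The roof (top 194 mm) runs from here to the back, over the jar's middle, so an upright tool cannot grasp the jar: tilt it 30 to 50 degrees, fingers pointing down and into the locker, coming in over the open front.
- gate (a joint): Opening angle of the gate, rad: 0 shut, 2.0 at its stop. It swings out towards the robot about an upright hinge at the locker's left front (locker x = 0, y = 101). Aluminium panel in a dark frame, 192 mm wide, 6 mm thick (locker x = 1 to 7 when shut), 25 to 105 mm above the bench. Slight hinge friction (0.06 N m): it stays where it is left.
- latch (a joint): Angle of the steel latch bar, rad: 0 level in its catch, 0.42 at its upper stop. The bar lies along the gate's front, 75 mm above the bench, on a pivot 135 mm from the hinge. Pressing the red paddle (between pivot and hinge) with about 2 N lifts the bar's far end; above about 0.2 rad it clears the catch's tooth on the right post and the gate is free. It falls back by its own weight.
- paddle (a point): Centre of the top face of the red thumb paddle, a tray on the gate's front: 56 mm along the gate, 50 mm from the gate's face to an upturned lip (5 mm thick, 13 mm high) on its front edge. Shut fingertips fit between, to press the tray and pull the lip. 75 mm from the hinge, 34 mm in front of it, 79 mm above the bench at rest, 60 mm from the pivot. z square to the tray, x to the gate.
- gate_edge (a point): Point on the top of the gate at its free (right-hand) end, 197 mm from the hinge, 105 mm above the bench.
- gate_hinge (a point): Point on the gate's upright hinge axis, level with the gate's top, 105 mm above the bench. Its y axis points from the gate's free end to the hinge, its x axis is square to the gate (away from the robot when shut).
- jar_center (a point): Centre (half-way up) of the white plastic jar with blue screw cap: 52 mm in diameter, 75 mm tall (the cap is the top 15 mm, 47 mm in diameter), about 0.09 kg. It stands loose on the locker's floor, its middle 60 to 70 mm behind the front plane. z runs up the jar.
- jar: The same jar; origin at the centre of its underside, z up the jar.
- pan: Round brass sieve pan, loose, 101 mm across outside, about 80 mm clear inside, 25 mm high, floor 2 mm thick, 0.35 kg. Origin at the centre of its underside, on the bench.
- cube_center (a point): Centre of a grey mortar test cube, 50 mm, loose on the bench; a bystander.
- slice_center (a point): Centre of a slice of concrete core, 47 mm in diameter, 31 mm high, loose on the bench; a bystander.
- tin_center (a point): Centre of a grey metal moisture tin, 60 mm in diameter, 39 mm high, loose on the bench; a bystander.
Not all that is in view belongs to the job. Of the things that look like the jar, the largest one is meant. What is shaped like the pan but pink is not meant.

How it is judged:
By the outcome, as a careful person would: the job done as asked, in the order asked, and still so for the second after the job is handed in, with the robot touching nothing.
It also fails if it takes over 64 s, if anything falls off the work surface, if the arm or the gripper's body presses on something with over 40 N, if the wrist force passes 120 N, or if a joint passes its speed limit or range.

## Robot

A 7-joint arm with a two-finger parallel gripper is mounted at the origin on a cart in front of the work surface, level with it; the furniture and walls round the work are solid. World frame = base frame: x ahead of the robot, y to its left, z up, the work surface at z = 0. Lengths are in mm, angles in rad, forces in N, time in s.
With the tool pointing down it reaches from about 400 to 875 mm from the base axis. Payload 4.4 kg.
Tool frame: the origin (TCP) lies on the centre line of the jaws, within the pads' length; the fingertips stand 19 mm ahead of it and the grasp point (between the pads) is the TCP; z points along the fingers, y is the line along which they close (so a half turn about z gives the same grasp; the last joint's range is limited). The gripper opens to 85 mm and grips with 20 to 120 N. Pads are 22 mm wide; open, the fingers measure 114 mm over their backs; the gripper's body (76 mm by 85 mm) begins 54 mm behind the grasp point. The pads swing forward as they close: fully open they stand 13 mm farther back than shut.
Start: joints at [-1.353, 0.628, 0.038, 1.517, -0.027, 0.996, -0.02], TCP at [181.98, 624.02, 250.313] pointing down, gripper open.
Joint ranges: [-3.06, 3.06], [-0.37, 2.12], [-1.25, 1.32], [0.18, 2.47], [-1.1, 4.24], [0.23, 1.98], [-2.94, 2.94]. Speed limits (rad/s): [2.57, 2.57, 3.14, 3.14, 3.14, 3.14, 3.14].

## Interface

Orientations are given as [roll, pitch, yaw] about the fixed x, y, z axes, in that order (R = Rz(yaw) Ry(pitch) Rx(roll)).
In Python, from cell import ctrl, viewer, silhouettes gives the robot as it stands.
- The arm moves only by the shell command python3 -m creep 'ROWS'. ROWS is JSON, a list of rows, each an object with "jaw": the gripper command: -1 is shut, 1 is fully open, values between are in proportion; "xyz": the shift along the tool's x, y, z in mm, a list of three; "angular": the turn, a rotation vector about the tool's x, y, z in rad, a list of three. In form: [{"jaw": jaw, "xyz": [tx, ty, tz], "angular": [rx, ry, rz]}, ...]. A call has 1 to 12 rows; each row is the pose to reach, as a shift and turn from the pose commanded when the call began, along the tool's axes at that moment; what a row does not reach only later rows make up. A row lasts 1/8 s, in which the tool goes at most 62.5 mm and 10.7 degrees, less where a joint would pass 70% of its speed; a pose out of reach is approached as far as the arm can. A call with a gripper value outside its range is refused whole. The fingers move at their own pace and stop on an object; the grip force is fixed at half the most. Time passes only in rows, so rows that repeat a pose let the fingers close. It gives the time, the measured TCP pose, the force, the opening and the grip force at its end, in the units of the state.
- ctrl.read_state(): the state, without advancing time (a new reading comes with each control period).
- viewer.get_image(name): name is "scene" or "top"; returns (picture, depth): 384x512x3 uint8, red, green, blue; 384x512 float32, mm along the optical axis (not along the pixel's ray), 0 where there is no reading.
- viewer.camera_model(name): a dict with "fx", "fy", "cx", "cy" (pixels), "dist" ([k1, k2, p1, p2, k3] as OpenCV has them; the pictures are not rectified), "T" (4x4, takes a point from camera to world coordinates). Camera axes: x right, y down, z forward; pixel columns grow to the right and rows downward; lengths in mm; the calibration is good to about 2 mm. A picture is of the moment at which its call begins. camera_model takes no time and is no camera call.
- ctrl.finish_job(): hands the job in; it is judged then, once.
Trained networks look in the newest picture that a camera, given by its name, has taken for a name from the list of things; names that differ only in an ending like _2 or _b are one class to them, and where a whole thing is asked for, a point or a joint stands for the part that bears it (a point fixed in the world has none). Each returns a list of dicts, best first, with "score" (0 to 1); they miss things now and then, are a little off and sometimes report something else, mostly with a low value. They report only what shows in the picture. A call takes as long as a camera call. They do not tell look-alikes from the thing itself.
- silhouettes(camera, target): "pixels" (384x512 bool, what is visible of it) and "xy" ([column, row] in pixels, amid what is visible of it).
The state is a dict: "clock": time; "qpos": joint angles; "qd": joint speeds; "tau": joint torques, N m; "eef_pos": TCP position; "tool_rot": TCP orientation; "force": force on the tool from outside, world axes, zero at the start; "torque": the same for the moment, N m; "width": finger opening in mm; "gripper_force": force on a finger pad.
Only numpy, scipy, OpenCV 4.12 (cv2) and the standard library are available. Lean on these libraries where they do the work, as an engineer would, in place of code of your own. Each camera call takes 0.05 s, during which the arm holds its last target. There are 200 camera calls.

## Working session

There is one attempt and no reset: what is moved stays moved. The work goes in short steps, Python scripts to look and compute and a shell command to move; the robot and the scene stay as the last step left them, time stands still between calls to the robot, and variables do not carry over. Pictures are saved under pics/ and viewed, at most 10 in all, crops included, and the job is handed in when it is done.

```bash
ls; mkdir -p pics
python3 - <<'E'
from cell import ctrl,viewer
import cv2,numpy as np
for n in("scene","top"):
    p,d=viewer.get_image(n); cv2.imwrite(f"pics/{n}0.png",p[:,:,::-1]); np.savez(f"/tmp/{n}.npz",p=p,d=d)
    m=viewer.camera_model(n); print(n,m["fx"],m["cx"],m["cy"],m["dist"],np.round(m["T"],3).tolist())
s=ctrl.read_state();print({k:np.round(v,3).tolist() for k,v in s.items()})
E
```

```text
pics
scene 490.666454862342 249.1825790198263 193.84193416349518 [0.02719495 0.         0.         0.         0.        ] [[-0.903, -0.323, 0.283, 74.484], [-0.43, 0.684, -0.589, 926.729], [-0.003, -0.654, -0.757, 1306.092], [0.0, 0.0, 0.0, 1.0]]
top 474.8984474188186 255.13611801681284 191.65822618995062 [-0.13586396  0.          0.          0.          0.        ] [[0.018, -0.996, 0.088, 413.231], [-1.0, -0.016, 0.021, -6.322], [-0.02, -0.088, -0.996, 1323.029], [0.0, 0.0, 0.0, 1.0]]
{'clock': 0.1, 'qpos': [-1.353, 0.629, 0.038, 1.518, -0.027, 0.996, -0.02], 'qd': [0.001, -0.002, 0.001, -0.002, -0.0, 0.0, 0.0], 'tau': [0.004, -56.453, 1.231, -19.397, 0.011, 0.005, -0.0], 'eef_pos': [181.828, 623.488, 249.457], 'tool_rot': [-3.14, 0.0, 2.858], 'force': [0.551, 1.014, -0.948], 'torque': [-0.007, 0.03, -0.058], 'gripper_force': 0.0, 'width': 85.734}
```

View pics/scene0.png

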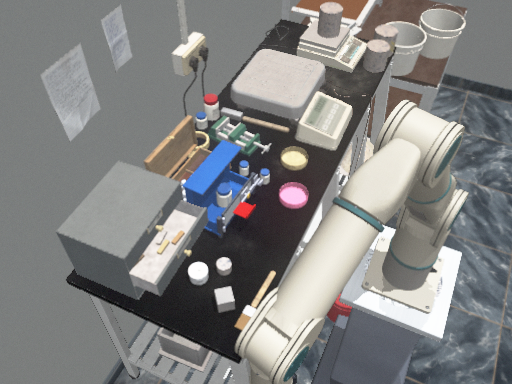

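View pics/top0.png

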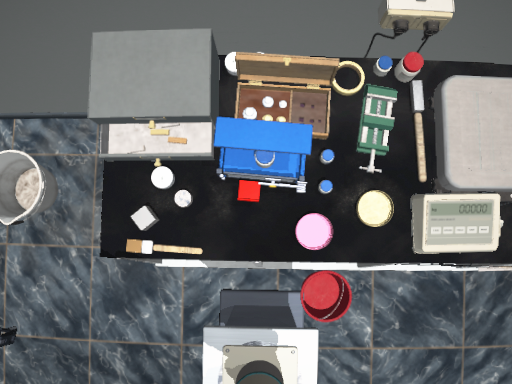

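The scene view shows the gate's red paddle at (244,210), the jar in the locker at (224,193), and the pans, brass at (294,158) and pink at (293,195). In the top view, the things that look like the jar are the locker jar (265,157), two small ones at (327,156) and (325,186), a bottle at (384,66) and a red-capped bottle at (410,66). The one under the roof is the largest, so I choose it. For the pan I choose the brass one (375,208), not the pink (314,231).

```bash
cat > h.py <<'E'
from cell import ctrl,viewer,silhouettes
import cv2,numpy as np
from scipy.spatial.transform import Rotation as R
def cloud(n,d):
    m=viewer.camera_model(n);K=np.array([[m["fx"],0,m["cx"]],[0,m["fy"],m["cy"]],[0,0,1.]])
    v,u=np.mgrid[:384,:512];uv=np.stack([u,v],-1).reshape(-1,1,2).astype(float)
    n_=cv2.undistortPoints(uv,K,np.array(m["dist"])).reshape(384,512,2)
    P=np.dstack([n_[...,0]*d,n_[...,1]*d,d]);T=np.array(m["T"])
    W=P@T[:3,:3].T+T[:3,3];W[d<=0]=np.nan;return W
def proj(n,X):
    m=viewer.camera_model(n);K=np.array([[m["fx"],0,m["cx"]],[0,m["fy"],m["cy"]],[0,0,1.]])
    T=np.linalg.inv(np.array(m["T"]));return cv2.projectPoints(np.atleast_2d(np.array(X,float)),cv2.Rodrigues(T[:3,:3])[0],T[:3,3],K,np.array(m["dist"]))[0].reshape(-1,2)
def toolmove(pos,rpy,ref=None):
    "shift and rotvec from current (measured) pose to pos,rpy in tool axes"
    s=ctrl.read_state();R0=R.from_euler('xyz',s["tool_rot"]);R1=rpy if isinstance(rpy,R) else R.from_euler('xyz',rpy)
    return R0.inv().apply(np.array(pos)-s["eef_pos"]).round(1),(R0.inv()*R1).as_rotvec().round(3)
E
python3 - <<'E'
from h import *
for n in("top","scene"):
    p,d=viewer.get_image(n);W=cloud(n,d);np.savez(f"/tmp/{n}.npz",p=p,d=d,W=W)
    for t in("locker","paddle","jar","pan","cube_center","slice_center","tin_center","latch","gate"):
        for o in silhouettes(n,t)[:4]:
            w=W[o["pixels"]];w=w[~np.isnan(w[:,0])]
            if len(w)<5: continue
            top=w[w[:,2]>np.percentile(w[:,2],85)-6]
            print(n,t,round(o["score"],2),np.round(o["xy"]),len(w),"med",np.median(w,0).round(),"p2",np.percentile(w,2,0).round(),"p98",np.percentile(w,98,0).round(),"topc",top.mean(0).round())
# roof & gate planes
d=np.load("/tmp/top.npz");p,W=d["p"],d["W"]
m=(abs(W[...,2]-194)<8)&(p[...,2]>100)&(p[...,0]<90)
w=W[m][:,:2].astype(np.float32);print("roof",len(w),cv2.minAreaRect(w),np.median(W[m],0),cv2.boxPoints(cv2.minAreaRect(w)).round().tolist())
for n in("top","scene"):
    d=np.load(f"/tmp/{n}.npz");p,W=d["p"].astype(int),d["W"]
    m=(p[...,0]>150)&(p[...,1]<60)&(p[...,2]<60)&(W[...,2]>50)&(W[...,2]<110)&(W[...,0]>300)
    print(n,"red",m.sum(),np.median(W[m],0).round(1),cv2.minAreaRect(W[m][:,:2].astype(np.float32)))
p=cv2.imread("pics/top0.png")[100:225,130:400];q=cv2.imread("pics/scene0.png")[130:250,160:310]
cv2.imwrite("pics/crop1.png",np.vstack([cv2.resize(p,(780,361),interpolation=3)]));cv2.imwrite("pics/crop2.png",cv2.resize(q,(750,600),interpolation=3))
E
```

```text
top locker 0.79 [260. 147.] 5758 med [624.  10. 188.] p2 [ 514. -108.   20.] p98 [686. 113. 197.] topc [651.   1. 194.]
top paddle 0.61 [249. 186.] 535 med [534.  28.  79.] p2 [500. -88.  74.] p98 [551.  61.  93.] topc [529.  14.  82.]
top jar 0.7 [248. 186.] 540 med [534.  28.  79.] p2 [500. -91.  73.] p98 [551.  62.  93.] topc [529.  13.  82.]
top jar 0.61 [326. 187.] 155 med [ 543. -166.   48.] p2 [ 529. -183.    0.] p98 [ 559. -152.   55.] topc [ 546. -169.   50.]
top jar 0.53 [267. 155.] 283 med [609.  -4.  97.] p2 [594. -27.  27.] p98 [628.  19. 105.] topc [614.  -3.  99.]
top jar 0.45 [329. 158.] 156 med [ 628. -171.   48.] p2 [ 613. -189.    4.] p98 [ 646. -157.   55.] topc [ 630. -174.   50.]
top pan 0.96 [314. 230.] 1019 med [ 420. -141.    2.] p2 [ 376. -186.   -4.] p98 [464. -97.  24.] topc [ 421. -142.    4.]
top pan 0.82 [375. 206.] 1097 med [ 489. -313.    2.] p2 [ 441. -359.   -4.] p98 [ 534. -262.   26.] topc [ 489. -313.    8.]
top cube_center 0.74 [252. 182.] 1062 med [549.  23.  79.] p2 [502. -86.  -3.] p98 [571.  95. 106.] topc [562.   8. 103.]
top cube_center 0.
[... 2166 characters left out ...]
2. 206.] 825 med [553.  24.  79.] p2 [495. -90.   2.] p98 [593. 102. 107.] topc [550.  17.  97.]
scene gate 0.6 [220. 181.] 3511 med [627.  18.  85.] p2 [ 511. -109.   20.] p98 [683. 119. 197.] topc [645.   8. 193.]
roof 2882 ((651.3617553710938, 1.58837890625), (234.5929718017578, 75.91499328613281), 85.90777587890625) [649.51633045   1.63100305 193.49569228] [[605.0, -113.0], [681.0, -118.0], [698.0, 116.0], [622.0, 121.0]]
top red 420 [526.4  36.2  78.8] ((684.2739868164062, -174.36563110351562), (73.67391967773438, 600.8238525390625), 37.033958435058594)
scene red 123 [513.3  37.5  80.4] ((518.7984008789062, 35.49723434448242), (58.582542419433594, 50.344886779785156), 84.69754028320312)
```

View pics/crop2.png

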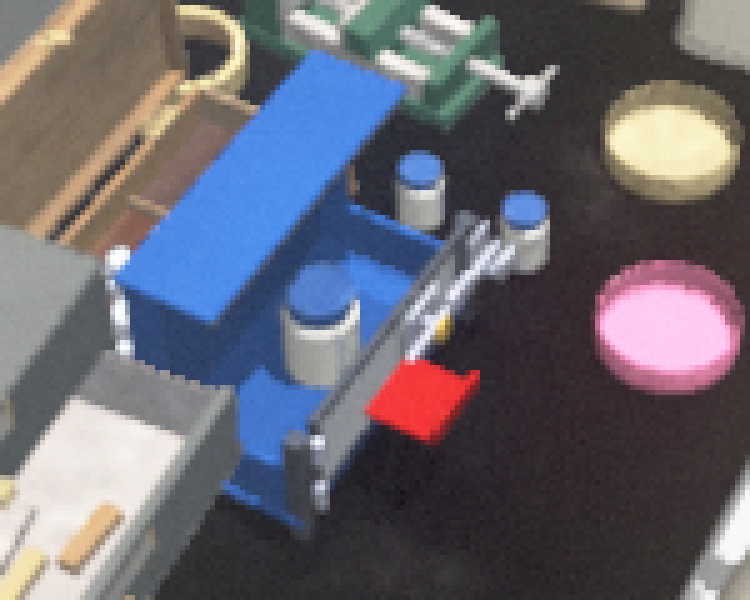

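```bash
cat >> h.py <<'E'
O=np.array([559.6,8.1]);psi=-0.0725
RL=np.array([[np.cos(psi),-np.sin(psi)],[np.sin(psi),np.cos(psi)]])
def toL(W): return np.concatenate([(W[...,:2]-O)@RL,W[...,2:]],-1)
def toW(x,y,z): return np.r_[O+RL@[x,y],z]
E
python3 - <<'E'
from h import *
from scipy.optimize import least_squares as ls
for n in("top","scene"):
    d=np.load(f"/tmp/{n}.npz");p,W=d["p"].astype(int),d["W"];L=toL(W)
    m=(p[...,0]>120)&(p[...,1]<70)&(p[...,2]<70)&(abs(L[...,0]+35)<50)&(abs(L[...,1]-26)<45)&(L[...,2]>60)
    for lo,hi in((70,84),(86,100)):
        q=L[m&(L[...,2]>lo)&(L[...,2]<hi)]
        if len(q): print(n,"red",lo,len(q),np.percentile(q,[3,50,97],axis=0).round(1).tolist())
    m=(abs(L[...,0]-4)<12)&(L[...,2]>99)&(L[...,2]<110)&(abs(L[...,1])<125);q=L[m];print(n,"gate top",len(q),np.percentile(q,[3,50,97],axis=0).round(1).tolist())
    m=(abs(L[...,0]-55)<35)&(abs(L[...,1]+8)<35)&(L[...,2]>96)&(L[...,2]<104);q=L[m];print(n,"cap",len(q),q.mean(0).round(1),q.min(0).round(1),q.max(0).round(1))
    m=(abs(L[...,0]-55)<45)&(abs(L[...,1]+8)<35)&(L[...,2]>40)&(L[...,2]<82)&(p.min(-1)>90);q=L[m]
    if len(q)>10:
        f=ls(lambda c:np.hypot(q[:,0]-c[0],q[:,1]-c[1])-26,[65,-8],loss="soft_l1");print(n,"body fit",len(q),f.x.round(1),np.abs(f.fun).mean().round(1))
    for c in((488,-311),(420,-142)):
        m=(np.hypot(W[...,0]-c[0],W[...,1]-c[1])<65)&(W[...,2]>20)&(W[...,2]<30);q=W[m]
        f=ls(lambda a:np.hypot(q[:,0]-a[0],q[:,1]-a[1])-a[2],[*c,46],loss="soft_l1");print(n,"rim",len(q),f.x.round(1))
print(toW(-34,26,79),toW(65,-8,75))
print(toolmove(np.r_[toW(-30,26,150)],[np.pi,0,np.pi+psi]))
E
```

```text
top red 70 366 [[-55.6, -0.4, 74.2], [-33.3, 26.2, 78.4], [-10.5, 51.3, 83.1]]
top red 86 42 [[-62.6, 0.1, 87.1], [-60.4, 25.7, 91.5], [-57.7, 51.1, 96.8]]
top gate top 211 [[1.1, -110.3, 99.9], [4.4, -2.3, 103.4], [11.2, 107.9, 108.3]]
top cap 161 [55.9 -7.1 99.4] [ 38.9 -29.4  96.4] [ 69.9  15.7 103.9]
top body fit 68 [61.5 -6.8] 0.7
top rim 88 [ 487.8 -310.    49.6]
top rim 66 [ 422.  -140.8   49.1]
scene red 70 175 [[-65.2, 0.0, 73.6], [-38.5, 27.5, 78.8], [-17.6, 52.8, 83.6]]
scene red 86 28 [[-68.6, 0.1, 87.2], [-66.0, 27.9, 91.0], [-60.7, 50.6, 94.3]]
scene gate top 113 [[-4.7, -106.0, 99.4], [-1.2, 1.2, 103.6], [6.0, 106.8, 108.0]]
scene cap 105 [55.1 -6.4 99.6] [ 33. -30.  96.] [ 78.1  18.8 103.9]
scene body fit 134 [56.9 -8.8] 1.7
scene rim 72 [ 483.2 -310.4   49.3]
scene rim 68 [ 417.7 -141.    49.6]
[527.57266621  36.4945398   79.        ] [623.84975466  -4.58735695  75.        ]
(array([-500.2, -466.4,  100.3]), array([-0.   , -0.   , -0.211]))
```

```bash
sed -i 's/O=np.array(\[559.6,8.1\])/O=np.array([557.6,8.1])/' h.py
python3 -m creep '[{"jaw":-1,"xyz":[-40,-40,0],"angular":[0,0,-0.05]},{"jaw":-1,"xyz":[-80,-80,0],"angular":[0,0,-0.1]},{"jaw":-1,"xyz":[-120,-120,0],"angular":[0,0,-0.15]},{"jaw":-1,"xyz":[-160,-160,10],"angular":[0,0,-0.211]},{"jaw":-1,"xyz":[-200,-200,20],"angular":[0,0,-0.211]},{"jaw":-1,"xyz":[-240,-240,30],"angular":[0,0,-0.211]},{"jaw":-1,"xyz":[-290,-285,40],"angular":[0,0,-0.211]},{"jaw":-1,"xyz":[-340,-330,50],"angular":[0,0,-0.211]},{"jaw":-1,"xyz":[-390,-370,60],"angular":[0,0,-0.211]},{"jaw":-1,"xyz":[-440,-410,80],"angular":[0,0,-0.211]},{"jaw":-1,"xyz":[-480,-445,90],"angular":[0,0,-0.211]},{"jaw":-1,"xyz":[-500,-466,100],"angular":[0,0,-0.211]}]'
python3 - <<'E'
from h import *
s=ctrl.read_state();print(s["clock"],s["qpos"].round(2),np.round(s["width"]))
print(toL(np.array(s["eef_pos"])).round(1),toolmove(toW(-36,26,106),[np.pi,0,np.pi+psi]))
E
```

```text
clock: 2.6
eef_pos: [533.3, 33.3, 149.9]
tool_rot: [-3.141, 0.002, 3.065]
force: [-0.7, 2.2, -1.0]
width: -0.4
gripper_force: 0.0
2.6 [-0.1   0.6  -0.03  1.94  0.03  0.6   1.35] -0.0
[-26.1  23.3 149.9] (array([10. ,  2.7, 43.9]), array([-0.001,  0.002, -0.004]))
```

```bash
python3 -m creep '[{"jaw":-1,"xyz":[10,3,15],"angular":[0,0,0]},{"jaw":-1,"xyz":[10,3,32],"angular":[0,0,0]},{"jaw":-1,"xyz":[10,3,32],"angular":[0,0,0]}]'
python3 - <<'E'
from h import *
p,d=viewer.get_image("scene");q=viewer.get_image("top")[0]
cv2.imwrite("pics/a1.png",np.hstack([cv2.resize(p[140:260,180:300],(400,400))[:,:,::-1],cv2.resize(q[130:230,210:310],(400,400))[:,:,::-1]]))
E
```

```text
clock: 2.98
eef_pos: [521.1, 40.2, 117.5]
tool_rot: [-3.141, -0.002, 3.069]
force: [0.2, 0.5, -0.5]
width: -0.1
gripper_force: 0.0
```

View pics/a1.png

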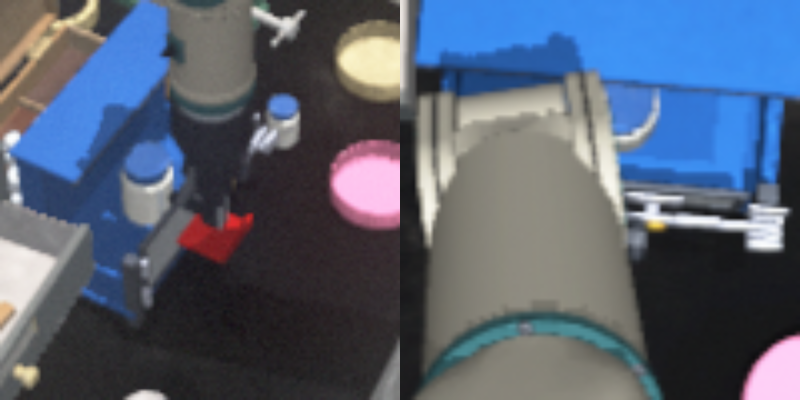

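Fingertips (left half, ~(220,215)) stand over the red tray, behind its lip; the latch end is still in its catch at the right post (765,230). Press down.

```bash
python3 -m creep '[{"jaw":-1,"xyz":[0,0,12],"angular":[0,0,0]},{"jaw":-1,"xyz":[0,0,20],"angular":[0,0,0]},{"jaw":-1,"xyz":[0,0,28],"angular":[0,0,0]},{"jaw":-1,"xyz":[0,0,34],"angular":[0,0,0]},{"jaw":-1,"xyz":[0,0,35],"angular":[0,0,0]},{"jaw":-1,"xyz":[0,0,35],"angular":[0,0,0]}]'
python3 - <<'E'
from h import *
s=ctrl.read_state();L=toL(np.array(s["eef_pos"]));print(L.round(1),s["force"].round(1))
# plan arc: tool in gate frame at contact: x=-48 , y=L[1]
H=np.array([0,101]);r=np.array([-49,L[1]-101])
R0=R.from_euler('xyz',s["tool_rot"])
for k in range(0,12):
    t=k*0.17 
    rr=np.array([r[0]*np.cos(t)+r[1]*np.sin(t),-r[0]*np.sin(t)+r[1]*np.cos(t)])
    w=toW(*(H+rr),L[2]);print(round(t,2),R0.inv().apply(w-s["eef_pos"]).round(1))
E
```

```text
clock: 3.82
eef_pos: [521.6, 40.4, 83.2]
tool_rot: [-3.142, -0.0, 3.069]
force: [-1.0, 0.3, 0.3]
width: 0.4
gripper_force: 0.1
[-38.3  29.6  83.2] [-1.   0.3  0.3]
0.0 [10.7 -0.   0. ]
0.17 [22.1  9.3  0. ]
0.34 [31.8 20.4  0. ]
0.51 [39.4 33.   0. ]
0.68 [44.8 46.7  0. ]
0.85 [47.8 61.1  0. ]
1.02 [48.3 75.8  0. ]
1.19 [46.3 90.4  0. ]
1.36 [ 41.9 104.4   0. ]
1.53 [ 35.2 117.5   0. ]
1.7 [ 26.3 129.2   0. ]
1.87 [ 15.6 139.3   0. ]
```

Run:
```python
from h import *
p,d=viewer.get_image("top");L=toL(cloud("top",d)).reshape(-1,3);L0=toL(np.load("/tmp/top.npz")["W"]).reshape(-1,3)
for y in(-50,-65,-80,-95,-110):
    f=lambda A:(lambda q:(len(q),np.percentile(q,90).round(1) if len(q) else 0))(A[(abs(A[:,1]-y)<6)&(A[:,0]<-3)&(A[:,0]>-30)&(A[:,2]>55)&(A[:,2]<140)][:,2])
    print(y,f(L0),f(L))
```

```text
-50 (12, np.float64(86.5)) (12, np.float64(91.4))
-65 (15, np.float64(87.9)) (14, np.float64(98.8))
-80 (12, np.float64(85.9)) (14, np.float64(94.8))
-95 (15, np.float64(80.3)) (19, np.float64(98.0))
-110 (38, np.float64(80.8)) (40, np.float64(98.4))
```

Bar lifted about 18 mm (0.24 rad). Press 5 mm more, then pull along the arc.

```bash
python3 -m creep '[{"jaw":-1,"xyz":[0,0,5],"angular":[0,0,0]},{"jaw":-1,"xyz":[6,0,5],"angular":[0,0,0]},{"jaw":-1,"xyz":[11,0,5],"angular":[0,0,0]},{"jaw":-1,"xyz":[17,4,5],"angular":[0,0,0.085]},{"jaw":-1,"xyz":[22,9,5],"angular":[0,0,0.17]},{"jaw":-1,"xyz":[27,15,5],"angular":[0,0,0.255]},{"jaw":-1,"xyz":[32,20,5],"angular":[0,0,0.34]},{"jaw":-1,"xyz":[32,20,5],"angular":[0,0,0.34]}]'
python3 - <<'E'
from h import *
p,d=viewer.get_image("scene");q,d2=viewer.get_image("top")
cv2.imwrite("pics/a2.png",np.hstack([cv2.resize(p[140:260,180:300],(400,400))[:,:,::-1],cv2.resize(q[130:230,210:310],(400,400))[:,:,::-1]]))
s=ctrl.read_state();L=toL(np.array(s["eef_pos"]));print(L.round(1),s["force"].round(1))
E
```

```text
clock: 4.88
eef_pos: [490.8, 63.3, 78.5]
tool_rot: [-3.142, -0.0, 2.731]
force: [-0.3, 0.8, -0.5]
width: -0.0
gripper_force: 0.3
[-70.7  49.5  78.3] [0.6 0.3 0.2]
```

View pics/a2.png

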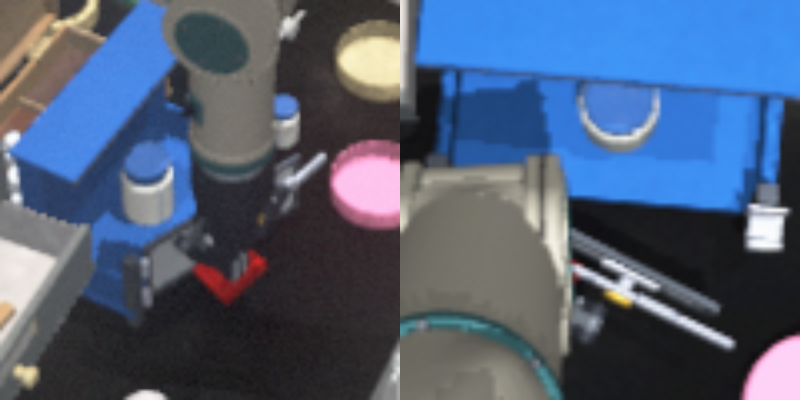

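The gate is out of its catch, opened roughly 20-25° with the bar lifted (free end at (715,305) in the right half). Continue the arc.

Run:
```python
from h import *
s=ctrl.read_state();L=toL(np.array(s["eef_pos"]));H=np.array([0,101]);r0=L[:2]-H;print(r0)
R0=R.from_euler('xyz',s["tool_rot"])
for k in range(1,13):
    t=k*0.14
    rr=np.array([r0[0]*np.cos(t)+r0[1]*np.sin(t),-r0[0]*np.sin(t)+r0[1]*np.cos(t)])
    w=toW(*(H+rr),L[2]);print(round(t,2),R0.inv().apply(w-s["eef_pos"]).round(1))
```

```text
[-70.67832684 -51.50985176]
0.14 [9.6 7.6 0. ]
0.28 [18.  16.5  0. ]
0.42 [25.1 26.5  0. ]
0.56 [30.7 37.3  0. ]
0.7 [34.8 48.9  0. ]
0.84 [37.2 60.9 -0. ]
0.98 [37.9 73.1 -0. ]
1.12 [36.9 85.3 -0. ]
1.26 [34.2 97.2 -0. ]
1.4 [ 29.9 108.6  -0. ]
1.54 [ 24.  119.4  -0. ]
1.68 [ 1.670e+01  1.292e+02 -1.000e-01]
```

```bash
python3 -m creep '[{"jaw":-1,"xyz":[9.6,7.6,0],"angular":[0,0,0.14]},{"jaw":-1,"xyz":[18,16.5,0],"angular":[0,0,0.28]},{"jaw":-1,"xyz":[25,26.5,0],"angular":[0,0,0.42]},{"jaw":-1,"xyz":[31,37,0],"angular":[0,0,0.56]},{"jaw":-1,"xyz":[35,49,0],"angular":[0,0,0.7]},{"jaw":-1,"xyz":[37,61,0],"angular":[0,0,0.84]},{"jaw":-1,"xyz":[38,73,0],"angular":[0,0,0.98]},{"jaw":-1,"xyz":[37,85,0],"angular":[0,0,1.12]},{"jaw":-1,"xyz":[34,97,0],"angular":[0,0,1.26]},{"jaw":-1,"xyz":[30,109,0],"angular":[0,0,1.4]},{"jaw":-1,"xyz":[24,119,0],"angular":[0,0,1.5]},{"jaw":-1,"xyz":[24,119,0],"angular":[0,0,1.5]}]'
python3 - <<'E'
from h import *
p,d=viewer.get_image("scene");q,d2=viewer.get_image("top")
cv2.imwrite("pics/a3.png",np.hstack([cv2.resize(p[140:290,160:310],(400,400))[:,:,::-1],cv2.resize(q[130:260,180:310],(400,400))[:,:,::-1]]))
s=ctrl.read_state();L=toL(np.array(s["eef_pos"]));print(L.round(1),s["force"].round(1))
E
```

```text
clock: 6.48
eef_pos: [517.4, 181.2, 78.1]
tool_rot: [3.141, 0.001, 1.231]
force: [-0.2, 0.1, 0.5]
width: 0.2
gripper_force: 0.3
[-53.4 169.2  78.1] [ 0.4 -0.1  0.3]
```

View pics/a3.png

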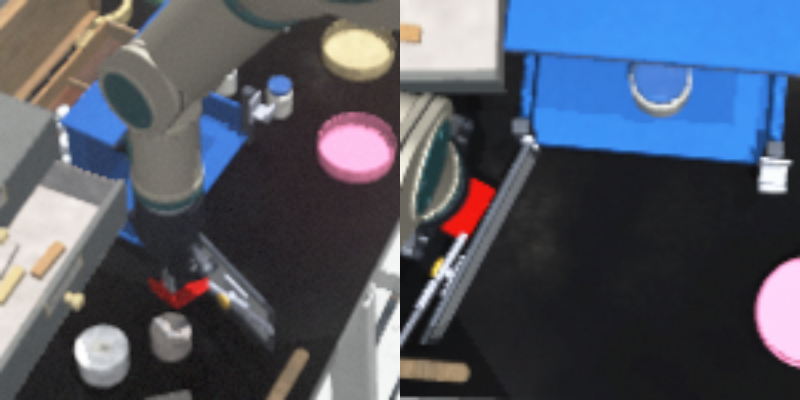

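The gate is wide open at about 115° (hinge (530,148), tip (432,340) in the right half), and the slice and tin are untouched. Lift clear.

```bash
python3 -m creep '[{"jaw":-1,"xyz":[0,0,-20],"angular":[0,0,0]},{"jaw":-1,"xyz":[0,0,-60],"angular":[0,0,0]},{"jaw":-1,"xyz":[0,0,-110],"angular":[0,0,0]},{"jaw":-1,"xyz":[0,0,-160],"angular":[0,0,0]},{"jaw":0,"xyz":[0,0,-190],"angular":[0,0,0]},{"jaw":1,"xyz":[0,0,-190],"angular":[0,0,0]}]'
cat >> h.py <<'E'
def graspR(yaw=np.pi+psi,t=0.785): return R.from_euler('xyz',[np.pi,0,yaw])*R.from_rotvec([0,-t,0])
E
python3 - <<'E'
from h import *
from scipy.spatial.transform import Slerp
s=ctrl.read_state();R0=R.from_euler('xyz',s["tool_rot"])
# stage: first point away from roof at locker (-90,40), z 260, then pre
print(s["qpos"].round(2),toL(np.array(s["eef_pos"])).round())
for nm,w,Rt in(("pre",toW(61-85,-8,75+85),graspR()),("yawonly",toW(-60,20,260),graspR(t=0))):
    print(nm,w.round(),toolmove(w,Rt))
E
```

```text
clock: 7.32
eef_pos: [517.6, 180.8, 270.3]
tool_rot: [3.139, -0.003, 1.23]
force: [-0.5, -0.2, -1.5]
width: 35.6
gripper_force: 0.0
[-0.87  0.55  0.75  1.8  -0.45  0.97 -0.27] [-52. 169. 270.]
pre [533.   2. 160.] (array([-163.8,   74.2,  110. ]), array([-0.713, -0.547, -1.734]))
yawonly [499.  32. 260.] (array([-146.1,   32.3,    9.9]), array([ 0.004, -0.   , -1.839]))
```

```bash
python3 -m creep '[{"jaw":1,"xyz":[-14,3,0],"angular":[0,0,-0.17]},{"jaw":1,"xyz":[-28,6,0],"angular":[0,0,-0.34]},{"jaw":1,"xyz":[-42,9,0],"angular":[0,0,-0.51]},{"jaw":1,"xyz":[-56,12,0],"angular":[0,0,-0.68]},{"jaw":1,"xyz":[-70,15,0],"angular":[0,0,-0.85]},{"jaw":1,"xyz":[-84,18,0],"angular":[0,0,-1.02]},{"jaw":1,"xyz":[-98,21,0],"angular":[0,0,-1.19]},{"jaw":1,"xyz":[-112,24,0],"angular":[0,0,-1.36]},{"jaw":1,"xyz":[-126,27,0],"angular":[0,0,-1.53]},{"jaw":1,"xyz":[-140,30,0],"angular":[0,0,-1.7]},{"jaw":1,"xyz":[-146,32,0],"angular":[0,0,-1.839]},{"jaw":1,"xyz":[-146,32,0],"angular":[0,0,-1.839]}]'
python3 - <<'E'
from h import *
s=ctrl.read_state()
print(s["qpos"].round(2),toolmove(toW(61-85,-8,160),graspR()))
E
```

```text
clock: 8.82
eef_pos: [496.9, 32.2, 267.2]
tool_rot: [-3.142, -0.003, 3.066]
force: [-0.4, -0.0, -0.1]
width: 85.4
gripper_force: 0.0
[-0.3   0.4   0.25  1.91 -0.13  0.84  1.51] (array([-38.6, -27.5, 107.1]), array([-0.001, -0.788, -0.003]))
```

```bash
python3 -m creep '[{"jaw":1,"xyz":[0,-10,0],"angular":[0,-0.16,0]},{"jaw":1,"xyz":[0,-20,10],"angular":[0,-0.32,0]},{"jaw":1,"xyz":[-5,-27,30],"angular":[0,-0.48,0]},{"jaw":1,"xyz":[-15,-27,60],"angular":[0,-0.64,0]},{"jaw":1,"xyz":[-30,-27,90],"angular":[0,-0.787,0]},{"jaw":1,"xyz":[-38,-27,107],"angular":[0,-0.787,0]},{"jaw":1,"xyz":[-38,-27,107],"angular":[0,-0.787,0]}]'
python3 - <<'E'
from h import *
from scipy.optimize import least_squares as ls
s=ctrl.read_state()
print(s["qpos"].round(2),toL(np.array(s["eef_pos"])).round(1),toolmove(toW(61,-8,75),graspR()))
p,d=viewer.get_image("scene");q,d2=viewer.get_image("top")
L=toL(cloud("scene",d));m=(abs(L[...,0]-55)<45)&(abs(L[...,1]+8)<35)&(L[...,2]>45)&(L[...,2]<80)&(p.min(-1)>90);c=L[m];print(len(c))
if len(c)>20: print(ls(lambda a:np.hypot(c[:,0]-a[0],c[:,1]-a[1])-26,[60,-8],loss="soft_l1").x)
cv2.imwrite("pics/a4.png",np.hstack([cv2.resize(p[130:250,180:300],(400,400))[:,:,::-1],cv2.resize(q[130:230,210:310],(400,400))[:,:,::-1]]))
E
```

```text
clock: 9.7
eef_pos: [543.0, -16.2, 237.3]
tool_rot: [3.083, 0.44, -3.135]
force: [0.4, -0.7, -1.2]
width: 85.4
gripper_force: 0.0
[-0.23  0.38  0.34  2.22 -1.06  0.24  2.65] [-12.8 -25.3 237.3] (array([  1.4,   0.8, 179.1]), array([ 0.104, -0.346,  0.055]))
100
[58.33412463 -8.20495662]
```

View pics/a4.png

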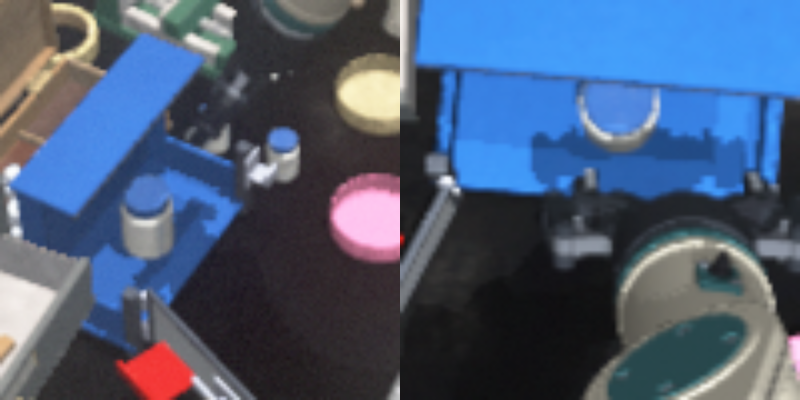

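The tool is jammed against wrist limits (J5 -1.06, J6 0.24), so it stopped high with the wrist over (700,250). The jar is untouched. It needs the other wrist branch (J5≈π), so I'll fit a kinematic model and plan that.

```bash
cat > fk.py <<'E'
from h import *
from scipy.optimize import least_squares as ls
import itertools
Z=lambda a:R.from_rotvec([0,0,a]);Y=lambda a:R.from_rotvec([0,a,0])
def fk(q,P):
    sg,(h,a,ea,b,eb,c,wx)=P[0],P[1][:7]
    r=Z(sg[0]*q[0]+P[1][7]);p=np.array([0,0,h],float)
    r=r*Y(q[1])*Z(sg[1]*q[2]);p=p+r.apply([ea,0,a]);el=p
    r=r*Y(q[3]);p=p+r.apply([eb,0,b]);r=r*Z(sg[2]*q[4]);wr=p
    r=r*Y(q[5]);p=p+r.apply([wx,0,c]);r=r*Z(sg[3]*q[6]+P[1][8]);return p,r,el,wr
E
cat > fit.py <<'E'
from fk import *
import pickle
s=ctrl.read_state()
D=[([-1.353,.628,.038,1.517,-.027,.996,-.02],[181.98,624.02,250.3],[-3.14,0,2.858]),
([-.1,.6,-.03,1.94,.03,.6,1.35],[533.3,33.3,149.9],[-3.141,.002,3.065]),
([-.87,.55,.75,1.8,-.45,.97,-.27],[517.6,180.8,270.3],[3.139,-.003,1.23]),
([-.3,.4,.25,1.91,-.13,.84,1.51],[496.9,32.2,267.2],[-3.142,-.003,3.066]),
(s["qpos"],s["eef_pos"],s["tool_rot"])]
best=None
for sg in itertools.product([1,-1],repeat=4):
  for o7 in(0,1.57,3.14,-1.57):
    def f(x):
        o=[]
        for q,p,e in D:
            P,r,_,_=fk(q,(sg,x));o+=list((P-p)/300);o+=list((r.inv()*R.from_euler('xyz',e)).as_rotvec())
        return np.r_[o,(x[[2,4,6]])*1e-5]
    S=ls(f,[300,400,0,380,0,200,0,0,o7],max_nfev=40)
    if best is None or S.cost<best[0]: best=(S.cost,sg,S.x,f(S.x))
print(best[0],best[1],best[2].round(2));print((best[3][:30].reshape(5,6)*[300]*3+0 if 0 else best[3][:30].reshape(5,6)*np.r_[300,300,300,57,57,57]).round(1))
pickle.dump((best[1],best[2]),open("/tmp/P","wb"))
E
python3 fit.py
```

```text
0.0008698736461032611 (-1, -1, -1, -1) [ 3.3396e+02  5.6052e+02  2.9000e+00  3.8197e+02 -2.1000e-01  3.2780e+02
  1.6000e+00 -5.0000e-02  1.5200e+00]
[[ 4.4 -0.1  0.6  0.2 -0.  -0.1]
 [-0.3  4.   2.5  0.1 -0.   0.2]
 [-4.  -2.1 -3.5 -0.2  0.   0. ]
 [ 3.7  2.8  1.3  0.   0.6 -0.3]
 [ 0.1  1.1 -1.  -1.2  0.1  0.2]]
```

```bash
cat > ik.py <<'E'
from fk import *
import pickle
P=pickle.load(open("/tmp/P","rb"))
LO=np.array([-3.06,-.37,-1.25,.18,-1.1,.23,-2.94])+.06;HI=np.array([3.06,2.12,1.32,2.47,4.24,1.98,2.94])-.06
def ik(pos,Rt,q0,w=0.002):
    q0=np.clip(q0,LO+1e-3,HI-1e-3)
    f=lambda q:(lambda a:np.r_[(a[0]-pos)/300,(a[1].inv()*Rt).as_rotvec(),w*(q-q0)])(fk(q,P))
    S=ls(f,q0,bounds=(LO,HI),max_nfev=100);e=f(S.x);return S.x,np.linalg.norm(e[:3])*300,np.linalg.norm(e[3:6])
E
python3 - <<'E'
from ik import *
rng=np.random.default_rng(0)
for nm,w in(("jar",toW(61,-8,75)),("pre",None)):
  for t in(30,35,40,45):
    for flip in(0,np.pi):
        T=np.radians(t);ww=w if w is not None else toW(61-110*np.sin(T),-8,75+110*np.cos(T))
        Rt=graspR(t=T)*R.from_rotvec([0,0,flip]);sol=[]
        for k in range(25):
            q,e,a=ik(ww,Rt,rng.uniform(LO,HI),1e-4)
            if e<3 and a<.02: sol.append(q)
        if sol:
            sol=np.array(sol);sol=sol[np.argsort(sol[:,2]**2)]
            print(nm,t,flip>0,len(sol),[s.round(2).tolist() for s in sol[:: max(1,len(sol)//2)][:3]])
E
```

```text
jar 30 False 11 [[0.1, 0.78, -0.24, 2.21, 2.63, 0.42, -1.15], [-0.57, 0.93, 0.8, 2.21, 4.06, 0.64, -2.8], [0.61, 1.16, -1.18, 2.21, 2.04, 1.07, -0.29]]
jar 30 True 14 [[-0.08, 0.77, 0.02, 2.21, 3.05, 0.36, 1.52], [0.33, 0.86, -0.6, 2.21, 2.28, 0.59, 2.43]]
jar 35 False 17 [[-0.03, 0.8, -0.06, 2.28, 2.96, 0.55, -1.52], [0.29, 0.87, -0.55, 2.28, 2.5, 0.7, -0.94], [-0.64, 1.03, 0.92, 2.27, 3.93, 0.83, -2.75]]
jar 35 True 9 [[-0.1, 0.8, 0.05, 2.28, 3.09, 0.54, 1.47], [-0.48, 0.9, 0.62, 2.28, 3.71, 0.66, 0.7], [-0.78, 1.26, 1.26, 2.27, 4.08, 1.13, 0.09]]
jar 40 False 12 [[-0.06, 0.84, -0.02, 2.34, 3.03, 0.73, -1.6], [0.29, 0.92, -0.56, 2.33, 2.62, 0.87, -1.04]]
jar 40 True 7 [[-0.04, 0.84, -0.06, 2.34, 3.0, 0.73, 1.58], [0.32, 0.93, -0.6, 2.33, 2.6, 0.88, 2.14], [-0.57, 1.0, 0.76, 2.33, 3.67, 0.87, 0.66]]
jar 45 False 17 [[-0.08, 0.89, -0.01, 2.39, 3.04, 0.92, -1.63], [0.3, 0.98, -0.58, 2.39, 2.7, 1.05, -1.09], [0.54, 1.21, -1.03, 2.39, 2.5, 1.29, -0.66]]
jar 45 True 15 [[-0.07, 0.89, -0.03, 2.39, 3.03, 0.92, 1.53], [0.17, 0.93, -0.37, 2.39, 2.82, 0.98, 1.86], [-0.76, 1.3, 1.16, 2.39, 3.76, 1.24, 0.31]]
pre 30 False 10 [[-0.4, 0.56, 0.46, 2.31, 3.87, 0.29, -2.47], [0.51, 0.7, -0.9, 2.31, 1.94, 0.64, -0.44]]
pre 30 True 12 [[0.11, 0.54, -0.27, 2.31, 2.41, 0.29, 2.17], [0.38, 0.62, -0.68, 2.31, 2.04, 0.49, 2.57]]
pre 35 False 14 [[-0.03, 0.56, -0.08, 2.41, 2.89, 0.44, -1.47], [0.46, 0.7, -0.83, 2.41, 2.22, 0.72, -0.74]]
pre 35 True 5 [[-0.4, 0.59, 0.45, 2.41, 3.54, 0.47, 0.98], [-0.53, 0.64, 0.65, 2.41, 3.77, 0.53, 0.75], [-0.8, 0.89, 1.19, 2.4, 4.18, 0.88, 0.27]]
```

```bash
cat > plan.py <<'E'
from ik import *
import sys
def show(qs):
    p0,r0,_,_=fk(qs[0],P)
    for q in qs[1:]:
        p,r,_,_=fk(q,P);print(r0.inv().apply(p-p0).round(0),(r0.inv()*r).as_rotvec().round(2),"| L",toL(p).round(0),"z",r.apply([0,0,1]).round(2),"q5,6",q[4:6].round(2))
E
python3 - <<'E'
from ik import *
s=ctrl.read_state();q=s["qpos"]
w=toW(-60,20,290);print("back",toolmove(w,graspR(t=0)))
for x,z,t in((61,75,40),(50,100,40),(20,165,40),(0,205,40),(0,230,40),(-10,260,40),(0,300,45)):
    print(x,z,[ (a.round(2) if i==0 else round(a,3)) for i,a in enumerate(ik(toW(x,-8,z),graspR(t=np.radians(t))*R.from_rotvec([0,0,np.pi]),[-.05,.7,0,2.3,3,.6,1.55]))])
E
```

```text
back (array([ 17.7,  69.9, -61.9]), array([0.064, 0.441, 0.059]))
61 75 [array([-0.06,  0.84, -0.02,  2.34,  3.03,  0.73,  1.54]), np.float64(0.0), np.float64(0.0)]
50 100 [array([-0.07,  0.78, -0.02,  2.36,  3.02,  0.7 ,  1.55]), np.float64(0.0), np.float64(0.0)]
20 165 [array([ 0.61,  0.95, -1.19,  2.41,  2.16,  1.09,  2.58]), np.float64(1.363), np.float64(0.004)]
0 205 [array([ 0.64,  0.79, -1.19,  2.41,  2.06,  0.94,  2.6 ]), np.float64(5.214), np.float64(0.018)]
0 230 [array([ 0.52,  0.57, -0.91,  2.41,  2.18,  0.67,  2.42]), np.float64(0.945), np.float64(0.003)]
-10 260 [array([-0.14,  0.34,  0.06,  2.41,  2.95,  0.3 ,  1.61]), np.float64(0.001), np.float64(0.0)]
0 300 [array([-0.15,  0.28,  0.06,  2.41,  2.92,  0.33,  1.64]), np.float64(0.001), np.float64(0.0)]
```

```bash
python3 -m creep '[{"jaw":1,"xyz":[5,20,-20],"angular":[0.02,0.13,0.02]},{"jaw":1,"xyz":[10,40,-40],"angular":[0.04,0.28,0.04]},{"jaw":1,"xyz":[15,60,-60],"angular":[0.064,0.44,0.059]},{"jaw":1,"xyz":[18,70,-62],"angular":[0.064,0.44,0.059]},{"jaw":1,"xyz":[18,70,-62],"angular":[0.064,0.44,0.059]}]'
python3 - <<'E'
from plan import *
s=ctrl.read_state();q=s["qpos"];print(q.round(2))
for x,z,t in((61,75,37),(40,120,37),(22,160,37),(10,190,36),(0,230,36),(-5,270,36),(10,320,45)):
    print(x,z,[ (a.round(2) if i==0 else round(a,3)) for i,a in enumerate(ik(toW(x,-8,z),graspR(t=np.radians(t))*R.from_rotvec([0,0,np.pi]),[-.05,.7,0,2.3,3,.6,1.55]))])
B=ik(toW(10,-8,330),graspR(t=np.radians(45))*R.from_rotvec([0,0,np.pi]),[-.05,.7,0,2.3,3,.6,1.55])[0];print(B.round(2))
u=np.linspace(0,1,21);qs=[]
for a in u:
    qq=q+(B-q)*a;qq[5]+=0;qs.append(qq)
show(qs[:12])
E
```

```text
clock: 10.42
eef_pos: [498.5, 37.4, 290.0]
tool_rot: [3.14, 0.001, 3.078]
force: [-0.6, -1.1, 0.4]
width: 85.3
gripper_force: 0.0
[-0.73  0.49  0.89  1.89 -0.46  0.97  1.88]
61 75 [array([-0.06,  0.81, -0.02,  2.3 ,  3.02,  0.62,  1.55]), np.float64(0.0), np.float64(0.0)]
40 120 [array([-0.07,  0.7 , -0.02,  2.35,  3.01,  0.55,  1.56]), np.float64(0.0), np.float64(0.0)]
22 160 [array([-0.08,  0.59, -0.  ,  2.38,  3.  ,  0.48,  1.57]), np.float64(0.0), np.float64(0.0)]
10 190 [array([-0.1 ,  0.51,  0.01,  2.37,  2.98,  0.37,  1.58]), np.float64(0.0), np.float64(0.0)]
0 230 [array([ 0.07,  0.41, -0.21,  2.36,  2.57,  0.29,  2.  ]), np.float64(0.009), np.float64(0.0)]
-5 270 [array([ 0.32,  0.34, -0.54,  2.32,  1.97,  0.29,  2.61]), np.float64(0.012), np.float64(0.0)]
10 320 [array([ 0.12,  0.25, -0.27,  2.35,  2.53,  0.29,  2.05]), np.float64(0.011), np.float64(0.0)]
[ 0.26  0.24 -0.44  2.34  2.34  0.29  2.24]
[ 14. -34.   8.] [ 0.08  0.04 -0.1 ] | L [-77. -10. 277.] z [-0.04 -0.08 -1.  ] q5,6 [-0.32  0.94]
[ 25. -67.  13.] [ 0.16  0.07 -0.21] | L [-87. -43. 273.] z [-0.06 -0.16 -0.98]
[... 242 characters left out ...]
[ 0.37  0.15 -0.59] | L [ -94. -126.  272.] z [-0.05 -0.38 -0.92] q5,6 [0.24 0.8 ]
[  27. -171.   10.] [ 0.44  0.16 -0.72] | L [ -89. -147.  275.] z [-0.02 -0.44 -0.9 ] q5,6 [0.38 0.77]
[  18. -188.    6.] [ 0.49  0.17 -0.86] | L [ -80. -164.  279.] z [ 0.02 -0.48 -0.88] q5,6 [0.52 0.74]
[   7. -200.    2.] [ 0.55  0.17 -1.01] | L [ -68. -176.  284.] z [ 0.08 -0.52 -0.85] q5,6 [0.66 0.7 ]
[  -7. -208.   -3.] [ 0.61  0.17 -1.16] | L [ -55. -183.  288.] z [ 0.14 -0.54 -0.83] q5,6 [0.8  0.67]
[ -21. -210.   -8.] [ 0.66  0.16 -1.31] | L [ -40. -186.  293.] z [ 0.21 -0.55 -0.81] q5,6 [0.94 0.63]
[ -37. -208.  -13.] [ 0.71  0.15 -1.46] | L [ -25. -184.  298.] z [ 0.29 -0.54 -0.79] q5,6 [1.08 0.6 ]
```

```bash
cat > sweep.py <<'E'
from plan import *
import sys
s=ctrl.read_state();q=s["qpos"];print(q.round(2))
B=ik(toW(10,-8,200),graspR(t=np.radians(38))*R.from_rotvec([0,0,np.pi]),[-.1,.5,0.02,2.38,2.98,.4,1.58]);print(B[0].round(2),B[1:]);B=B[0]
n=int(sys.argv[1]);u=np.linspace(0,1,n+1)
bump=lambda a:0.12*np.sin(np.pi*a)
show([q+(B-q)*a+np.r_[0,-bump(a)*1.0,0,0,0,0.0,0] for a in u][:13])
E
python3 sweep.py 24
```

```text
[-0.73  0.49  0.89  1.89 -0.46  0.97  1.88]
[-0.1   0.49  0.01  2.39  2.98  0.41  1.58] (np.float64(2.2498004996106306e-05), np.float64(1.4470527723652278e-07))
[ 16. -36.   3.] [ 0.09  0.04 -0.07] | L [-79. -12. 283.] z [-0.04 -0.09 -1.  ] q5,6 [-0.32  0.95]
[ 29. -72.   2.] [ 0.18  0.07 -0.14] | L [-92. -48. 284.] z [-0.07 -0.18 -0.98] q5,6 [-0.17  0.93]
[  38. -106.   -2.] [ 0.27  0.1  -0.23] | L [-100.  -82.  287.] z [-0.08 -0.27 -0.96] q5,6 [-0.03  0.9 ]
[  43. -138.   -8.] [ 0.36  0.12 -0.31] | L [-105. -114.  293.] z [-0.08 -0.36 -0.93] q5,6 [0.11 0.88]
[  44. -167.  -15.] [ 0.44  0.14 -0.4 ] | L [-106. -143.  300.] z [-0.07 -0.44 -0.9 ] q5,6 [0.26 0.86]
[  41. -194.  -24.] [ 0.53  0.16 -0.5 ] | L [-103. -170.  309.] z [-0.05 -0.51 -0.86] q5,6 [0.4  0.83]
[  35. -217.  -33.] [ 0.6   0.17 -0.6 ] | L [ -97. -193.  318.] z [-0.02 -0.58 -0.82] q5,6 [0.55 0.81]
[  25. -236.  -43.] [ 0.68  0.18 -0.71] | L [ -87. -212.  328.] z [ 0.03 -0.63 -0.77] q5,6 [0.69 0.79]
[  13. -250.  -51.] [ 0.75  0.19 -0.82] | L [ -74. -226.  337.] z [ 0.08 -0.68 -0.73] q5,6 [0.83 0.76]
[  -2. -260.  -59.] [ 0.82  0.2  -0.94] | L [ -60. -236.  345.] z [ 0.14 -0.71 -0.69] q5,6 [0.98 0.74]
[ -18. -266.  -66.] [ 0.88  0.2  -1.06] | L [ -43. -241.  351.] z [ 0.21 -0.73 -0.65] q5,6 [1.12 0.71]
[ -35. -266.  -70.] [ 0.94  0.2  -1.18] | L [ -26. -242.  355.] z [ 0.28 -0.73 -0.62] q5,6 [1.26 0.69]
```

```bash
python3 -m creep '[{"jaw":1,"xyz":[16,-36,3],"angular":[0.09,0.04,-0.07]},{"jaw":1,"xyz":[29,-72,2],"angular":[0.18,0.07,-0.14]},{"jaw":1,"xyz":[38,-106,-2],"angular":[0.27,0.1,-0.23]},{"jaw":1,"xyz":[43,-138,-8],"angular":[0.36,0.12,-0.31]},{"jaw":1,"xyz":[44,-167,-15],"angular":[0.44,0.14,-0.4]},{"jaw":1,"xyz":[41,-194,-24],"angular":[0.53,0.16,-0.5]},{"jaw":1,"xyz":[35,-217,-33],"angular":[0.6,0.17,-0.6]},{"jaw":1,"xyz":[25,-236,-43],"angular":[0.68,0.18,-0.71]},{"jaw":1,"xyz":[13,-250,-51],"angular":[0.75,0.19,-0.82]},{"jaw":1,"xyz":[-2,-260,-59],"angular":[0.82,0.2,-0.94]},{"jaw":1,"xyz":[-18,-266,-66],"angular":[0.88,0.2,-1.06]},{"jaw":1,"xyz":[-35,-266,-70],"angular":[0.94,0.2,-1.18]}]'
python3 sweep.py 14
```

```text
clock: 11.92
eef_pos: [515.0, -232.9, 359.7]
tool_rot: [-2.445, -0.624, -2.168]
force: [0.2, -0.7, -0.4]
width: 85.5
gripper_force: 0.0
[-0.87  0.62  1.22  2.15  0.65  0.31  2.33]
[-0.1   0.49  0.01  2.39  2.98  0.41  1.58] (np.float64(2.2498004996106306e-05), np.float64(1.4470527723652278e-07))
[-4.  7.  9.] [-0.   -0.02 -0.11] | L [ -42. -251.  340.] z [ 0.24 -0.73 -0.64] q5,6 [0.81 0.32]
[-9. 11. 15.] [ 0.   -0.04 -0.22] | L [ -42. -252.  331.] z [ 0.26 -0.72 -0.65] q5,6 [0.98 0.32]
[-16.  12.  20.] [ 0.03 -0.06 -0.33] | L [ -38. -250.  323.] z [ 0.28 -0.7  -0.65] q5,6 [1.15 0.33]
[-26.  10.  22.] [ 0.06 -0.09 -0.44] | L [ -32. -245.  317.] z [ 0.32 -0.68 -0.66] q5,6 [1.32 0.34]
[-38.   6.  22.] [ 0.11 -0.11 -0.55] | L [ -24. -237.  311.] z [ 0.36 -0.66 -0.66] q5,6 [1.48 0.35]
[-54.   2.  20.] [ 0.16 -0.14 -0.65] | L [ -15. -226.  305.] z [ 0.4  -0.63 -0.67] q5,6 [1.65 0.35]
[-72.  -2.  16.] [ 0.22 -0.16 -0.76] | L [  -4. -210.  298.] z [ 0.45 -0.59 -0.67] q5,6 [1.82 0.36]
[-95.  -5.  11.] [ 0.28 -0.19 -0.87] | L [   5. -191.  289.] z [ 0.5  -0.54 -0.68] q5,6 [1.98 0.37]
[-121.   -6.    4.] [ 0.35 -0.23 -0.98] | L [  14. -169.  278.] z [ 0.54 -0.48 -0.69] q5,6 [2.15 0.37]
[-150.   -3.   -5.] [ 0.43 -0.27 -1.09] | L [  21. -142.  264.] z [ 0.58 -0.41 -0.7 ] q5,6 [2.32 0.38]
[-181.    4.  -16.] [ 0.51 -0.32 -1.19] | L [  24. -113.  249.] z [ 0.6  -0.34 -0.72] q5,6 [2.48 0.39]
[-213.   14.  -29.] [ 0.59 -0.37 -1.29] | L [ 24. -80. 232.] z [ 0.62 -0.25 -0.75] q5,6 [2.65 0.39]
```

```bash
cat > sim.py <<'E'
from plan import *
LO0=np.array([-3.06,-.37,-1.25,.18,-1.1,.23,-2.94]);HI0=np.array([3.06,2.12,1.32,2.47,4.24,1.98,2.94])
def jac(q):
    p,r,_,_=fk(q,P);J=np.zeros((6,7))
    for i in range(7):
        d=q.copy();d[i]+=1e-4;p2,r2,_,_=fk(d,P);J[:3,i]=(p2-p)/1e-4/300;J[3:,i]=(r2*r.inv()).as_rotvec()/1e-4
    return J
def follow(q,poses,n=5):
    q=q.copy()
    for (pt,rt) in poses:
        for k in range(n):
            p,r,_,_=fk(q,P);e=np.r_[(pt-p)/300,(rt*r.inv()).as_rotvec()]/(n-k);J=jac(q)
            q=np.clip(q+J.T@np.linalg.solve(J@J.T+1e-4*np.eye(6),e),LO0,HI0)
    p,r,_,_=fk(q,P);return q,np.linalg.norm(p-poses[-1][0]),np.linalg.norm((poses[-1][1]*r.inv()).as_rotvec())
E
python3 - <<'E'
from sim import *
q0=np.array([-.73,.49,.89,1.89,-.46,.97,1.88]);p0,r0,_,_=fk(q0,P)
rows=[[16,-36,3,.09,.04,-.07],[29,-72,2,.18,.07,-.14],[38,-106,-2,.27,.1,-.23],[43,-138,-8,.36,.12,-.31],[44,-167,-15,.44,.14,-.4],[41,-194,-24,.53,.16,-.5],[35,-217,-33,.6,.17,-.6],[25,-236,-43,.68,.18,-.71],[13,-250,-51,.75,.19,-.82],[-2,-260,-59,.82,.2,-.94],[-18,-266,-66,.88,.2,-1.06],[-35,-266,-70,.94,.2,-1.18]]
print("sim",[a.round(2) for a in follow(q0,[(p0+r0.apply(x[:3]),r0*R.from_rotvec(x[3:])) for x in rows])])
q=ctrl.read_state()["qpos"]
B=ik(toW(10,-8,200),graspR(t=np.radians(38))*R.from_rotvec([0,0,np.pi]),[-.1,.5,0.02,2.38,2.98,.4,1.58])[0]
for n in(14,):
    print("joint path",[a.round(2) for a in follow(q,[fk(q+(B-q)*a,P)[:2] for a in np.linspace(0,1,n+1)[1:]])])
# via more-J6 configs
rng=np.random.default_rng(1);best=[]
for k in range(60):
    V=np.array([-.3,.4,.4,2.1,1.5,.7,1.8])+rng.normal(size=7)*[.3,.2,.4,.2,.5,.3,.3];V=np.clip(V,LO,HI)
    path=[fk(q+(V-q)*a,P)[:2] for a in np.linspace(0,1,13)[1:]]+[fk(V+(B-V)*a,P)[:2] for a in np.linspace(0,1,13)[1:]]
    if min(p[0][2] for p in path)<195: continue
    f,e,a=follow(q,path,3);best.append((e+a*300,V.round(2).tolist(),f.round(2).tolist()))
best.sort(key=lambda b:b[0]+30*abs(b[2][2]))
for b in best[:4]: print(b)
E
```

```text
sim [array([-0.88,  0.63,  1.24,  2.14,  0.61,  0.27,  2.35]), np.float64(0.11), np.float64(0.0)]
joint path [array([-0.08,  0.49, -0.02,  2.39,  2.95,  0.41,  1.62]), np.float64(0.11), np.float64(0.0)]
(np.float64(0.1341581340023913), [-0.63, 0.44, 0.21, 2.15, 1.88, 0.29, 1.88], [-0.09, 0.49, -0.0, 2.39, 2.97, 0.41, 1.6])
(np.float64(0.29870566518560654), [-0.51, 0.17, 0.44, 2.06, 1.6, 0.29, 2.34], [-0.08, 0.49, -0.01, 2.39, 2.96, 0.41, 1.6])
(np.float64(0.12802023550369526), [-0.18, 0.32, -0.41, 2.18, 1.63, 0.29, 2.03], [-0.06, 0.49, -0.04, 2.39, 2.92, 0.41, 1.64])
(np.float64(0.16543540145950159), [-0.08, 0.13, 0.18, 2.0, 2.49, 0.29, 1.97], [-0.14, 0.49, 0.08, 2.39, 3.06, 0.4, 1.5])
```

```bash
python3 -m creep '[{"jaw":1,"xyz":[-4,7,9],"angular":[0,-0.02,-0.11]},{"jaw":1,"xyz":[-9,11,15],"angular":[0,-0.04,-0.22]},{"jaw":1,"xyz":[-16,12,20],"angular":[0.03,-0.06,-0.33]},{"jaw":1,"xyz":[-26,10,22],"angular":[0.06,-0.09,-0.44]},{"jaw":1,"xyz":[-38,6,22],"angular":[0.11,-0.11,-0.55]},{"jaw":1,"xyz":[-54,2,20],"angular":[0.16,-0.14,-0.65]},{"jaw":1,"xyz":[-72,-2,16],"angular":[0.22,-0.16,-0.76]},{"jaw":1,"xyz":[-95,-5,11],"angular":[0.28,-0.19,-0.87]},{"jaw":1,"xyz":[-121,-6,4],"angular":[0.35,-0.23,-0.98]},{"jaw":1,"xyz":[-150,-3,-5],"angular":[0.43,-0.27,-1.09]},{"jaw":1,"xyz":[-181,4,-16],"angular":[0.51,-0.32,-1.19]},{"jaw":1,"xyz":[-181,4,-16],"angular":[0.51,-0.32,-1.19]}]'
python3 sweep.py 4
```

```text
clock: 13.42
eef_pos: [589.0, -99.1, 260.9]
tool_rot: [-3.124, -0.783, -0.483]
force: [0.1, -0.6, 0.2]
width: 85.5
gripper_force: 0.0
[-0.33  0.44  0.34  2.32  2.49  0.37  1.72]
[-0.1   0.49  0.01  2.39  2.98  0.41  1.58] (np.float64(2.2498004996106306e-05), np.float64(1.4470527723652278e-07))
[ 16. -23. -26.] [ 0.1   0.04 -0.04] | L [ 36. -84. 290.] z [ 0.68 -0.26 -0.68] q5,6 [2.61 0.38]
[ 12. -44. -38.] [ 0.18  0.04 -0.11] | L [ 35. -59. 295.] z [ 0.71 -0.19 -0.68] q5,6 [2.74 0.39]
[-23. -65. -26.] [ 0.23 -0.01 -0.2 ] | L [ 27. -34. 261.] z [ 0.69 -0.12 -0.72] q5,6 [2.86 0.4 ]
[-84. -83.  -2.] [ 0.29 -0.11 -0.3 ] | L [ 10.  -8. 200.] z [ 0.61 -0.04 -0.79] q5,6 [2.98 0.41]
```

```bash
python3 -m creep '[{"jaw":1,"xyz":[10,-23,-20],"angular":[0.1,0.04,-0.04]},{"jaw":1,"xyz":[5,-44,-25],"angular":[0.18,0.04,-0.11]},{"jaw":1,"xyz":[-23,-65,-22],"angular":[0.23,-0.01,-0.2]},{"jaw":1,"xyz":[-60,-76,-10],"angular":[0.26,-0.06,-0.25]},{"jaw":1,"xyz":[-84,-83,-2],"angular":[0.29,-0.11,-0.3]},{"jaw":1,"xyz":[-84,-83,-2],"angular":[0.29,-0.11,-0.3]}]'
python3 - <<'E'
from sim import *
s=ctrl.read_state();q=s["qpos"];print(q.round(2),toL(np.array(s["eef_pos"])).round(1))
G=lambda t:graspR(t=np.radians(t))*R.from_rotvec([0,0,np.pi])
pts=[(10,195),(20,165),(40,120),(60,75)]
path=[]
for x,z in pts:
    print((x,z),*toolmove(toW(x,-8,z),G(38)))
    e=np.array([54,184])-[x,z];t=np.radians(38);print("  edge behind",round(-(e[0]*np.sin(t)-e[1]*np.cos(t))),"perp",round(e[0]*np.cos(t)+e[1]*np.sin(t)))
    path.append((toW(x,-8,z),G(38)))
print(follow(q,path))
E
```

```text
clock: 14.18
eef_pos: [574.0, 1.8, 204.1]
tool_rot: [-3.11, -0.682, -0.076]
force: [0.3, -0.7, -0.5]
width: 85.4
gripper_force: 0.0
[-0.09  0.49 -0.01  2.38  2.95  0.42  1.62] [ 16.8  -5.1 204.1]
(10, 195) [-11.1   3.    2.7] [-0.03  -0.018 -0.003]
  edge behind -36 perp 28
(20, 165) [-22.2   3.9  32.3] [-0.03  -0.018 -0.003]
  edge behind -6 perp 38
(40, 120) [-35.    5.4  79.8] [-0.03  -0.018 -0.003]
  edge behind 42 perp 50
(60, 75) [-47.8   6.8 127.3] [-0.03  -0.018 -0.003]
  edge behind 90 perp 62
(array([-0.0442088 ,  0.82059044, -0.04608675,  2.31539401,  2.99997324,
        0.66115442,  1.57830109]), np.float64(0.11641677070419287), np.float64(2.612967736467062e-05))
```

```bash
python3 -m creep '[{"jaw":1,"xyz":[-11,3,3],"angular":[-0.03,-0.018,-0.003]},{"jaw":1,"xyz":[-22,4,32],"angular":[-0.03,-0.018,-0.003]},{"jaw":1,"xyz":[-28,5,56],"angular":[-0.03,-0.018,-0.003]},{"jaw":1,"xyz":[-35,5.4,80],"angular":[-0.03,-0.018,-0.003]},{"jaw":1,"xyz":[-40,6,97],"angular":[-0.03,-0.018,-0.003]},{"jaw":1,"xyz":[-40,6,97],"angular":[-0.03,-0.018,-0.003]}]'
python3 - <<'E'
from sim import *
s=ctrl.read_state();print(s["qpos"].round(2),toL(np.array(s["eef_pos"])).round(1),s["force"].round(1))
G=lambda t:graspR(t=np.radians(t))*R.from_rotvec([0,0,np.pi]);print(toolmove(toW(60,-8,75),G(38)))
p,d=viewer.get_image("scene");q,d2=viewer.get_image("top")
cv2.imwrite("pics/a5.png",np.hstack([cv2.resize(p[130:250,180:300],(400,400))[:,:,::-1],cv2.resize(q[110:210,210:310],(400,400))[:,:,::-1]]))
E
```

```text
clock: 14.92
eef_pos: [605.2, -2.8, 104.5]
tool_rot: [3.14, -0.666, -0.07]
force: [-0.2, 0.0, 0.3]
width: 85.5
gripper_force: 0.0
[-0.09  0.75 -0.01  2.34  2.95  0.62  1.6 ] [ 48.2  -7.5 104.5] [-0.2  0.   0.3]
(array([-9. ,  0.5, 30.4]), array([ 0.   , -0.003,  0.002]))
```

View pics/a5.png

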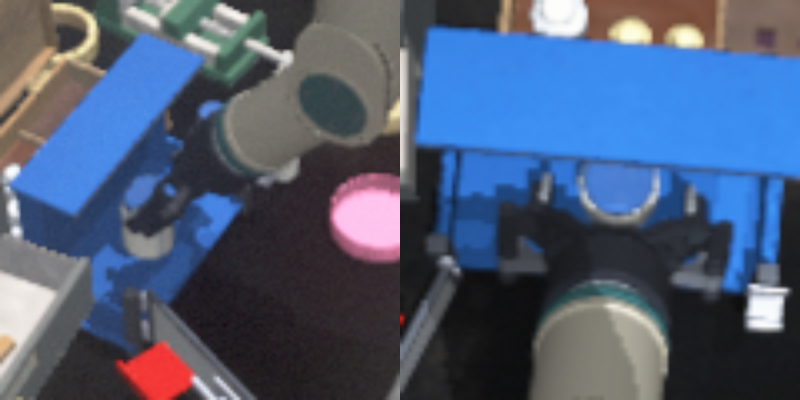

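The fingers ((545,190) and (690,195), right half) straddle the jar at (618,190), clear of the roof. Descend and grip.

```bash
python3 -m creep '[{"jaw":1,"xyz":[-4,0,15],"angular":[0,0,0]},{"jaw":1,"xyz":[-9,0,30],"angular":[0,0,0]},{"jaw":1,"xyz":[-9,0,30],"angular":[0,0,0]},{"jaw":0.5,"xyz":[-9,0,30],"angular":[0,0,0]},{"jaw":0.4,"xyz":[-9,0,30],"angular":[0,0,0]},{"jaw":0.3,"xyz":[-9,0,30],"angular":[0,0,0]},{"jaw":0.2,"xyz":[-9,0,30],"angular":[0,0,0]},{"jaw":0.1,"xyz":[-9,0,30],"angular":[0,0,0]},{"jaw":-0.2,"xyz":[-9,0,30],"angular":[0,0,0]},{"jaw":-1,"xyz":[-9,0,30],"angular":[0,0,0]},{"jaw":-1,"xyz":[-9,0,30],"angular":[0,0,0]}]'
python3 - <<'E'
from sim import *
s=ctrl.read_state();q=s["qpos"];print(q.round(2),toL(np.array(s["eef_pos"])).round(1),s["force"].round(1))
p0=np.array(s["eef_pos"]);r0=R.from_euler('xyz',s["tool_rot"]);z=p0[2]
# lift 18, pull out -x locker, then to high
L0=toL(p0)
pts=[toW(L0[0],L0[1],z+12),toW(L0[0]-50,L0[1],z+25),toW(-40,L0[1],z+50),toW(-90,-40,z+80)]
for w in pts: print(r0.inv().apply(w-p0).round(1))
q2,e,a=follow(q,[(w,r0) for w in pts]);print(q2.round(2),e,a)
for pan in((485.5,-310.2),):
  for dyaw in(0,-.3,-.6):
    Rt=R.from_rotvec([0,0,dyaw])*r0
    n=8;path=[(pts[-1]+(np.r_[pan,150]-pts[-1])*k/n,R.from_rotvec([0,0,dyaw*k/n])*r0) for k in range(1,n+1)]+[(np.r_[pan,52],Rt)]
    f=follow(q2,path);print(dyaw,f[0].round(2),f[1:])
E
```

```text
clock: 16.4
eef_pos: [616.2, -2.1, 76.2]
tool_rot: [-3.141, -0.667, -0.068]
force: [-3.8, 0.2, 5.7]
width: 50.6
gripper_force: 61.2
[-0.08  0.82 -0.02  2.31  2.96  0.66  1.6 ] [59.2 -6.  76.2] [-3.8  0.2  5.7]
[ 7.4 -0.  -9.4]
[-23.8  -0.3 -50.6]
[ -47.    -0.5 -100.7]
[ -67.8   33.3 -155.3]
[ 0.03  0.57 -0.06  2.47  3.07  0.8   1.56] 149.93839765262163 0.23060073800152348
0 [ 0.78  0.88 -0.03  2.33  3.81  0.7   1.62] (np.float64(0.49654326940615584), np.float64(0.001314908300888417))
-0.3 [0.6  0.89 0.04 2.41 3.43 0.82 1.55] (np.float64(0.5165265571257155), np.float64(0.0005580789351264093))
-0.6 [0.42 0.89 0.07 2.42 3.07 0.83 1.41] (np.float64(0.5220202343177764), np.float64(0.00020298370354405654))
```

```bash
cat > carry.py <<'E'
from sim import *
s=ctrl.read_state();q=s["qpos"];p0=np.array(s["eef_pos"]);r0=R.from_euler('xyz',s["tool_rot"]);y=toL(p0)[1]
pts=[toW(58,y,92),toW(48,y,104),toW(35,y,122),toW(22,y,142),toW(18,y,165),toW(17,y,190),toW(16,y,215)]
qq=q
for w in pts:
    qq,e,a=follow(qq,[(w,r0)]);print(r0.inv().apply(w-p0).round(1),qq.round(2),round(e,1),round(a,3))
az0=np.arctan2(pts[-1][1],pts[-1][0]);rr0=np.hypot(*pts[-1][:2]);pan=np.array([485.5,-310.2]);az1=np.arctan2(pan[1],pan[0]);rr1=np.hypot(*pan)
n=8
for k in range(1,n+1):
    az=az0+(az1-az0)*k/n;rr=rr0+(rr1-rr0)*k/n;w=np.r_[rr*np.cos(az),rr*np.sin(az),215-85*(k/n)]
    rt=R.from_rotvec([0,0,(az-az0)])*r0
    qq,e,a=follow(qq,[(w,rt)]);print(k,w.round(0),qq.round(2),round(e,1),round(a,3))
qq,e,a=follow(qq,[(np.r_[pan,90],rt),(np.r_[pan,53],rt)]);print(qq.round(2),e,a)
E
python3 carry.py
```

```text
[  8.8  -0.  -13.2] [-0.05  0.78 -0.05  2.32  3.    0.63  1.58] 0.0 0.0
[  8.4  -0.1 -28.8] [-0.05  0.75 -0.05  2.35  2.99  0.63  1.58] 0.0 0.0
[  9.3  -0.1 -51. ] [-0.05  0.7  -0.05  2.38  2.99  0.61  1.59] 0.0 0.0
[ 11.5  -0.2 -74.7] [-0.06  0.65 -0.04  2.4   2.98  0.58  1.59] 0.0 0.0
[ 22.6  -0.3 -95.3] [-0.06  0.59 -0.04  2.4   2.97  0.52  1.6 ] 0.0 0.0
[  37.2   -0.3 -115.5] [-0.07  0.52 -0.02  2.39  2.96  0.44  1.61] 0.0 0.0
[  51.9   -0.3 -135.8] [-0.09  0.46 -0.01  2.37  2.94  0.36  1.62] 0.0 0.0
1 [572. -40. 204.] [-0.02  0.49 -0.    2.38  2.96  0.39  1.6 ] 0.1 0.0
2 [568. -81. 194.] [0.05 0.51 0.   2.38 2.98 0.42 1.58] 0.1 0.0
3 [ 561. -121.  183.] [0.12 0.54 0.01 2.39 3.   0.46 1.56] 0.1 0.0
4 [ 552. -161.  172.] [0.19 0.57 0.01 2.4  3.02 0.49 1.54] 0.1 0.0
5 [ 539. -200.  162.] [0.25 0.6  0.02 2.4  3.03 0.52 1.53] 0.1 0.0
6 [ 524. -238.  151.] [0.32 0.62 0.03 2.41 3.05 0.56 1.51] 0.1 0.0
7 [ 506. -275.  141.] [0.38 0.65 0.04 2.41 3.06 0.59 1.49] 0.1 0.0
8 [ 486. -310.  130.] [0.44 0.68 0.05 2.41 3.08 0.62 1.47] 0.1 0.0
[0.45 0.89 0.04 2.42 3.08 0.83 1.46] 0.07250920492664077 2.3432557463667552e-05
```

```bash
python3 -m creep '[{"jaw":-1,"xyz":[5,0,-6],"angular":[0,0,0]},{"jaw":-1,"xyz":[8.8,0,-13],"angular":[0,0,0]},{"jaw":-1,"xyz":[8.4,0,-29],"angular":[0,0,0]},{"jaw":-1,"xyz":[9.3,0,-51],"angular":[0,0,0]},{"jaw":-1,"xyz":[11.5,0,-75],"angular":[0,0,0]},{"jaw":-1,"xyz":[22.6,0,-95],"angular":[0,0,0]},{"jaw":-1,"xyz":[37,0,-115],"angular":[0,0,0]},{"jaw":-1,"xyz":[52,0,-136],"angular":[0,0,0]},{"jaw":-1,"xyz":[52,0,-136],"angular":[0,0,0]}]'
python3 - <<'E'
from sim import *
s=ctrl.read_state();p0=np.array(s["eef_pos"]);r0=R.from_euler('xyz',s["tool_rot"]);print(s["qpos"].round(2),s["width"],s["gripper_force"])
az0=np.arctan2(p0[1],p0[0]);rr0=np.hypot(*p0[:2]);pan=np.array([485.5,-310.2]);az1=np.arctan2(pan[1],pan[0]);rr1=np.hypot(*pan);n=10
for k in range(1,n+1):
    az=az0+(az1-az0)*k/n;rr=rr0+(rr1-rr0)*k/n;w=np.r_[rr*np.cos(az),rr*np.sin(az),p0[2]+(130-p0[2])*k/n]
    rt=R.from_rotvec([0,0,(az-az0)])*r0
    print(r0.inv().apply(w-p0).round(0),(r0.inv()*rt).as_rotvec().round(3))
E
```

```text
clock: 17.52
eef_pos: [573.3, 0.9, 217.1]
tool_rot: [-3.14, -0.67, -0.069]
force: [-0.1, -0.0, -1.3]
width: 50.5
gripper_force: 62.3
[-0.15  0.46  0.06  2.36  2.89  0.35  1.66] 50.54397685123619 62.34434366226196
[-4. 33.  8.] [-0.035  0.     0.045]
[-10.  65.  14.] [-0.071  0.     0.089]
[-17.  98.  20.] [-0.106  0.     0.134]
[-25. 131.  24.] [-0.142  0.     0.179]
[-35. 163.  27.] [-0.177  0.     0.223]
[-47. 195.  29.] [-0.213  0.     0.268]
[-59. 226.  30.] [-0.248  0.001  0.313]
[-74. 257.  30.] [-0.283  0.001  0.357]
[-89. 287.  29.] [-0.319  0.001  0.402]
[-106.  316.   27.] [-0.354  0.001  0.447]
```

```bash
python3 -m creep '[{"jaw":-1,"xyz":[-4,33,8],"angular":[-0.035,0,0.045]},{"jaw":-1,"xyz":[-10,65,14],"angular":[-0.071,0,0.089]},{"jaw":-1,"xyz":[-17,98,20],"angular":[-0.106,0,0.134]},{"jaw":-1,"xyz":[-25,131,24],"angular":[-0.142,0,0.179]},{"jaw":-1,"xyz":[-35,163,27],"angular":[-0.177,0,0.223]},{"jaw":-1,"xyz":[-47,195,29],"angular":[-0.213,0,0.268]},{"jaw":-1,"xyz":[-59,226,30],"angular":[-0.248,0,0.313]},{"jaw":-1,"xyz":[-74,257,30],"angular":[-0.283,0.001,0.357]},{"jaw":-1,"xyz":[-89,287,29],"angular":[-0.319,0.001,0.402]},{"jaw":-1,"xyz":[-106,316,27],"angular":[-0.354,0.001,0.447]},{"jaw":-1,"xyz":[-106,316,27],"angular":[-0.354,0.001,0.447]},{"jaw":-1,"xyz":[-106,316,27],"angular":[-0.354,0.001,0.447]}]'
python3 - <<'E'
from sim import *
s=ctrl.read_state();e=np.array(s["eef_pos"]);print(s["qpos"].round(2),e.round(1),s["width"])
im=[]
for n in("scene","top"):
    p,d=viewer.get_image(n);W=cloud(n,d);pi=p.astype(int)
    m=(np.hypot(W[...,0]-486,W[...,1]+310)<65)&(W[...,2]>20)&(W[...,2]<30);q=W[m]
    f=ls(lambda a:np.hypot(q[:,0]-a[0],q[:,1]-a[1])-50,[486,-310],loss="soft_l1");print(n,"rim",len(q),f.x.round(1))
    m=(np.hypot(W[...,0]-e[0],W[...,1]-e[1])<40)&(abs(W[...,2]-e[2]-15)<50)&(pi[...,2]-pi[...,0]>40);q=W[m];print(n,"blue",len(q),np.percentile(q,[5,50,95],axis=0).round(0).tolist() if len(q) else "")
    c=proj(n,e)[0].astype(int);a=cv2.resize(p[max(0,c[1]-50):c[1]+70,max(0,c[0]-60):c[0]+60],(400,400),interpolation=3);im.append(a[:,:,::-1])
cv2.imwrite("pics/a6.png",np.hstack(im))
E
```

```text
clock: 19.02
eef_pos: [485.3, -309.1, 127.1]
tool_rot: [3.141, -0.666, -0.636]
force: [0.2, 0.7, -1.7]
width: 50.3
gripper_force: 62.5
[0.4  0.69 0.08 2.41 3.03 0.62 1.49] [ 485.3 -309.1  127.1] 50.26780800132793
scene rim 53 [ 483.9 -311.1]
scene blue 32 [[479.0, -328.0, 146.0], [497.0, -313.0, 151.0], [505.0, -274.0, 185.0]]
top rim 40 [ 487.5 -310.3]
top blue 279 [[469.0, -328.0, 146.0], [488.0, -309.0, 150.0], [508.0, -290.0, 154.0]]
```

View pics/a6.png

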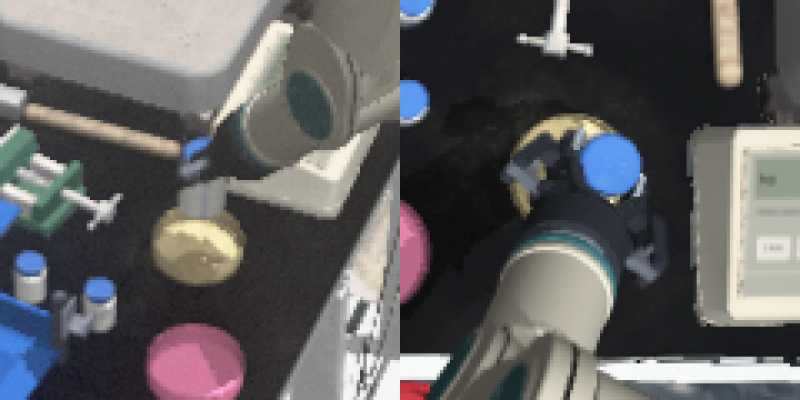

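The blue cap is at (610,165) over the brass pan (575,165 rim view); after parallax the depth fit puts them within 2 mm. Lower gently, and check the balance's clearance to the right finger.

```bash
python3 -m creep '[{"jaw":-1,"xyz":[-9,0,12],"angular":[0,0,0]},{"jaw":-1,"xyz":[-20,0,25],"angular":[0,0,0]},{"jaw":-1,"xyz":[-31,0,40],"angular":[0,0,0]},{"jaw":-1,"xyz":[-40,0,51],"angular":[0,0,0]},{"jaw":-1,"xyz":[-43,0,55],"angular":[0,0,0]},{"jaw":-1,"xyz":[-43,0,55],"angular":[0,0,0]}]'
python3 - <<'E'
from sim import *
W=np.load("/tmp/top.npz")["W"].reshape(-1,3);q=W[(W[:,1]<-365)&(W[:,1]>-620)&(W[:,0]<560)&(W[:,0]>330)&(W[:,2]>12)]
print("scale",len(q),q.min(0).round(),q.max(0).round(),np.percentile(q,[1,50,99],axis=0).round().tolist())
s=ctrl.read_state();r=R.from_euler('xyz',s["tool_rot"]);e=np.array(s["eef_pos"])
print(e.round(1),s["force"].round(1),"finger dir",r.apply([0,57,0]).round(),r.apply([0,0,19]).round(),"down1",r.inv().apply([0,0,-1]).round(3))
E
```

```text
clock: 19.88
eef_pos: [485.9, -309.7, 57.9]
tool_rot: [3.14, -0.667, -0.636]
force: [-0.5, 0.4, 0.1]
width: 50.3
gripper_force: 62.5
scale 5333 [ 365. -620.   12.] [ 560. -412.  111.] [[370.0, -618.0, 15.0], [463.0, -513.0, 65.0], [558.0, -418.0, 105.0]]
[ 485.9 -309.7   57.9] [-0.5  0.4  0.1] finger dir [-34. -46.   0.] [  9.  -7. -15.] down1 [-0.619 -0.001  0.785]
```

```bash
python3 -m creep '[{"jaw":-1,"xyz":[-1.2,0,1.6],"angular":[0,0,0]},{"jaw":-1,"xyz":[-2,0,2.5],"angular":[0,0,0]},{"jaw":-1,"xyz":[-2.5,0,3.1],"angular":[0,0,0]},{"jaw":-1,"xyz":[-2.5,0,3.1],"angular":[0,0,0]},{"jaw":-1,"xyz":[-2.5,0,3.1],"angular":[0,0,0]}]'
```

```text
clock: 20.5
eef_pos: [485.5, -310.2, 53.9]
tool_rot: [3.14, -0.668, -0.637]
force: [-1.5, -0.4, -1.0]
width: 50.4
gripper_force: 62.5
```

```bash
python3 -m creep '[{"jaw":-1,"xyz":[-0.5,0,0.6],"angular":[0,0,0]},{"jaw":-1,"xyz":[-0.8,0,1.0],"angular":[0,0,0]},{"jaw":-1,"xyz":[-0.8,0,1.0],"angular":[0,0,0]},{"jaw":-1,"xyz":[-0.8,0,1.0],"angular":[0,0,0]}]'
```

```text
clock: 21.0
eef_pos: [485.6, -310.3, 53.2]
tool_rot: [3.14, -0.669, -0.637]
force: [-1.7, 1.3, 5.7]
width: 50.8
gripper_force: 63.3
```

```bash
python3 -m creep '[{"jaw":0.3,"xyz":[0,0,0],"angular":[0,0,0]},{"jaw":0.5,"xyz":[0,0,0],"angular":[0,0,0]},{"jaw":0.8,"xyz":[0,0,0],"angular":[0,0,0]},{"jaw":0.9,"xyz":[0,0,0],"angular":[0,0,0]},{"jaw":0.9,"xyz":[6,0,-8],"angular":[0,0,0]},{"jaw":0.9,"xyz":[18,0,-24],"angular":[0,0,0]},{"jaw":0.9,"xyz":[31,0,-40],"angular":[0,0,0]},{"jaw":0.9,"xyz":[50,0,-63],"angular":[0,0,0]},{"jaw":0.9,"xyz":[75,0,-95],"angular":[0,0,0]},{"jaw":0.9,"xyz":[93,0,-118],"angular":[0,0,0]},{"jaw":0.9,"xyz":[93,0,-118],"angular":[0,0,0]}]'
python3 - <<'E'
from sim import *
im=[]
for n in("scene","top"):
    p,d=viewer.get_image(n);W=cloud(n,d);pi=p.astype(int);W0=np.load(f"/tmp/{n}.npz")["W"]
    fit=lambda A:(lambda q:(len(q),ls(lambda a:np.hypot(q[:,0]-a[0],q[:,1]-a[1])-49.5,[486,-310],loss="soft_l1").x.round(1)))(A[(np.hypot(A[...,0]-486,A[...,1]+310)<65)&(A[...,2]>20)&(A[...,2]<30)])
    print(n,"rim before/now",fit(W0),fit(W))
    m=(np.hypot(W[...,0]-486,W[...,1]+310)<45)&(W[...,2]>60)&(W[...,2]<90)&(pi[...,2]-pi[...,0]>40);q=W[m];print("cap",len(q),np.percentile(q,[5,50,95],axis=0).round(0).tolist() if len(q) else "")
    im.append(cv2.resize(p[110:290,150:410] if n=="scene" else p[110:290,140:400],(400,277),interpolation=3)[:,:,::-1])
cv2.imwrite("pics/a7.png",np.hstack(im))
E
```

```text
clock: 22.38
eef_pos: [486.5, -310.5, 206.2]
tool_rot: [-3.141, -0.673, -0.638]
force: [-0.8, 0.5, 0.2]
width: 81.0
gripper_force: 0.0
scene rim before/now (72, array([ 483. , -310.5])) (82, array([ 484.3, -313.4]))
cap 110 [[465.0, -328.0, 67.0], [483.0, -306.0, 76.0], [502.0, -289.0, 80.0]]
top rim before/now (88, array([ 487.8, -310. ])) (58, array([ 488.2, -310. ]))
cap 38 [[487.0, -332.0, 72.0], [501.0, -324.0, 75.0], [509.0, -300.0, 79.0]]
```

View pics/a7.png

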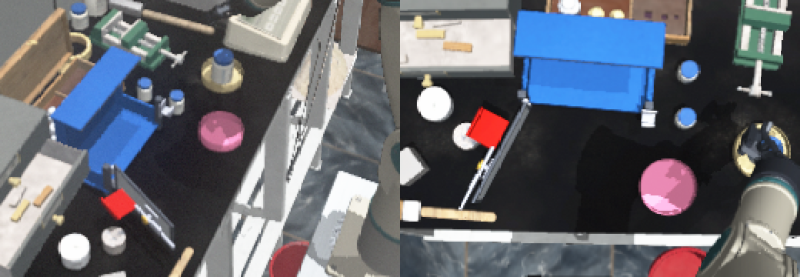

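The jar stands upright in the brass pan (left, (222,65)). The gate is wide open (right, tip (478,200)), and the cube, slice and tin are in place. Hand in.

```bash
python3 -c "
from cell import ctrl
print(ctrl.finish_job())"
```

```text
the job is handed in; nothing more can be done
None
```

The job is handed in at about 22 s of the 64 s allowed: the gate was opened wide with the latch lifted, and the jar was set down upright in the brass pan. The last pictures show the pan, mortar cube, core slice and tin undisturbed; no verdict came back.

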